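# Load the keyed tube carrier into the mixer

## Robot

A 6-joint arm with a two-finger parallel gripper is mounted at the origin on a cart in front of the work surface, level with it; the furniture and walls round the work are solid. World frame = base frame: x ahead of the robot, y to its left, z up, the work surface at z = 0. Lengths are in m, angles in rad, forces in N, time in s.
With the tool pointing down it reaches from about 0.35 to 0.775 m from the base axis. Payload 5.5 kg.
Tool frame: the origin (TCP) lies at the very end of the fingers, on their centre line; the grasp point (between the pads) lies 19 mm behind it; x points along the fingers, y is the direction in which the jaws open and shut, and the axes are right-handed (so a half turn about x gives the same grasp; the last joint's range is limited). The gripper opens to 85 mm and grips with 20 to 120 N. Pads are 22 mm wide; open, the fingers measure 114 mm over their backs; the gripper's body (76 mm by 85 mm) begins 54 mm behind the grasp point. The pads swing forward as they close: fully open they stand 13 mm farther back than shut.
Start: joints at [-1.434, 0.313, 0.046, 1.304, 0, 1.431], TCP at [0.157, -0.553, 0.231] pointing down, gripper open.
Joint ranges: [-2.76, 2.76], [-0.86, 1.69], [-1.03, 1.26], [-2.2, 2.34], [-1.47, 1.5], [-3.14, 3.14]. Speed limits (rad/s): [2.57, 2.57, 3.14, 3.14, 3.14, 3.14].

## Interface

Orientations are given as a unit quaternion [w, x, y, z].
In Python, from workcell import env gives the robot as it stands.
- The arm moves only by the tool drive_tool, never from a script. Its argument "plan" is a list that holds one entry, the list of rows, each a list of 7 numbers: the shift along the tool's x, y, z in cm, then the turn, a rotation vector about the tool's x, y, z in degrees, then the opening, from 0 (shut) to 1 (fully open). In form: [[[tx, ty, tz, wx, wy, wz, fingers], ...]]. A call has exactly 5 rows; each row shifts and turns the commanded pose from where the row before left it, along the tool's axes as they then stand; what a row does not reach is not made up. A row lasts 1/12 s, in which the tool goes at most 41.7 mm and 7.16 degrees, less where a joint would pass 70% of its speed; a pose out of reach is approached as far as the arm can. A call with a gripper value outside its range is refused whole. The fingers move at their own pace and stop on an object; "squeeze" is the grip in N (left out, the last holds). Time passes only in rows, so rows that do not move let the fingers close, or fill a call up. It gives the time, the measured TCP pose, the force and the opening at its end, in the units of the state.
- env.get_state(): the state, without advancing time (a new reading comes with each control period).
- env.read_camera(name): name is "scene" or "side" or "wrist"; returns the picture (420x560x3 uint8, red, green, blue); there is no depth.
- env.camera_model(name): a dict with "camera_matrix" (3x3 intrinsics, pixels), "k1" (the pictures are not rectified: a ray, as slopes to the right and down, at radius r is drawn at 1 + k1 r^2 times it, then the intrinsics apply), "camera_from_world" (4x4, takes a point from world to camera coordinates); the wrist camera has in their place "T_tool_cam" (4x4, takes a point from camera to tool coordinates, whose origin is the TCP and whose axes are the tool frame's). Camera axes: x right, y down, z forward; pixel columns grow to the right and rows downward; lengths in m; the calibration is good to about 2 mm. A picture is of the moment at which its call begins: read the wrist's pose just before it. camera_model takes no time and is no camera call.
- env.hand_in(): hands the job in, once; it reports no verdict.
The state is a dict: "clock": time; "joint_pos": joint angles; "qvel": joint speeds; "tau": joint torques, N m; "tcp_pos": TCP position; "orientation": TCP orientation; "wrist_force": force on the tool from outside, world axes, zero at the start; "ft_torque": the same for the moment, N m; "finger_gap": finger opening in m.
Only numpy, scipy, OpenCV 4.12 (cv2) and the standard library are available. Lean on these libraries where they do the work, as an engineer would, in place of code of your own. Each camera call takes 0.05 s, during which the arm holds its last target.

## Task

Load the carrier with the two purple-capped tubes into the well of the tube mixer: turn it so that its flat side faces the yellow flat of the well, and lower it upright until it rests fully down on the well's floor before letting go. Leave the carrier with the red-capped tubes standing where it is.

Things in the scene. Friction and masses are not known exactly. Their poses are not given: they have to be found in the camera images.
- carrier_purple: Loose tube carrier with two PURPLE-capped tubes. White block 40 mm high: a disc of 66 mm diameter cut off by one upright flat 20 mm from its centre (yellow stripe on top along it). A 10 mm mast rises from its centre to a blue grip. Tubes fixed in it at y = +-22 mm, 16 mm caps, tops 100 mm up. 0.2 to 0.3 kg. Origin: disc centre at the underside; z up; x points out through the flat, y along it.
- purple_grip (a point): Centre of the blue grip on the purple-capped carrier, 126 mm above the carrier's underside on the mast's axis; same axes as the carrier. The grip is a box 12 mm (x) by 24 mm (y) by 36 mm (z, 108 to 144 mm up): take it from above, fingers closing along x across the 12 mm. The tube caps stand 22 mm to either side along y and end 8 mm below the grip.
- carrier_red: The other loose tube carrier, the same in size, shape, grip and axes, but with two RED-capped tubes. Bystander. Origin: centre of the disc at the underside.
- mixer: Fixed tube mixer: white base 176 x 136 mm (x -107 to +69), on it a grey drum, 116 mm diameter, rim 52 mm up. Well in it: floor 22 mm up, 76 mm diameter, one yellow flat wall 25 mm from the axis; rim bevelled 4 mm. 5 mm clearance round a carrier, which enters only with flat to flat (about 10 degrees), its x along the mixer's x. Origin: well axis at bench level; z up, x towards the yellow flat.

How it is judged:
By the outcome, as a careful person would: the job done as asked, in the order asked, and still so for the second after the job is handed in, with the robot touching nothing.
It also fails if it takes over 35 s, if anything falls off the work surface, if the arm or the gripper's body presses on something with over 40 N, if the wrist force passes 120 N, or if a joint passes its speed limit or range.

## Working session

There is one attempt and no reset: what is moved stays moved. The work goes in short steps, Python scripts to look and compute and a tool call to move; the robot and the scene stay as the last step left them, time stands still between calls to the robot, and variables do not carry over. Pictures are saved under pics/ and viewed, and the job is handed in when it is done.

Besides the shell and the picture viewer there is one more tool, called in YAML: its name, and indented under it one key for each argument. drive_tool: Moves the arm, as the interface text tells. Its arguments: {"type":"object","properties":{"plan":{"type":"array","items":{"type":"array","items":{"type":"array","items":{"type":"number"}}}},"squeeze":{"type":"number"}},"required":["plan"]}

```bash
ls; mkdir -p pics; python3 - <<'E'
from workcell import env
import cv2
s=env.get_state(); print({k:(v if not hasattr(v,'round') else v) for k,v in s.items()})
for n in("scene","side","wrist"):
    cv2.imwrite(f"pics/{n}0.png",env.read_camera(n)[:,:,::-1]); print(n,env.camera_model(n))
E
```

```text
pics
{'clock': 0.0, 'joint_pos': array([-1.43359920e+00,  3.14016334e-01,  4.49312429e-02,  1.30363663e+00,
       -2.29399365e-05,  1.43120079e+00]), 'qvel': array([-3.33780070e-03, -5.07265260e-04, -1.81249114e-05,  1.18541145e-03,
        1.82420968e-03, -1.16496094e-03]), 'tau': array([-2.54323886e-04, -4.80624247e+01,  2.98536497e+01,  1.92339550e-02,
       -1.13395622e-04, -8.86719231e-07]), 'tcp_pos': array([ 0.15704164, -0.55256589,  0.23038033]), 'orientation': array([-0.09686811, -0.70033816, -0.09822959,  0.70035275]), 'wrist_force': array([ 0.02798153,  0.5407638 , -0.38054146]), 'ft_torque': array([-0.00616753,  0.00071174,  0.03740321]), 'finger_gap': 0.08538761230834385}
scene {'camera_matrix': array([[422.97131025,   0.        , 282.377798  ],
       [  0.        , 422.97131025, 202.16056925],
       [  0.        ,   0.        ,   1.        ]]), 'k1': -0.10360971617533717, 'camera_from_world': array([[-0.86729072, -0.49744423, -0.0188693 ,  0.46227184],
       [-0.33922646,  0.61833085, -0.70893749,  0.25769247],
       [ 0.36432434, -0.60845394, -0.70501885,  0.9171
[... 404 characters left out ...]
 0.12426407],
       [ 0.0249618 , -0.75131969, -0.65946617,  1.25223254],
       [ 0.        ,  0.        ,  0.        ,  1.        ]])}
wrist {'camera_matrix': array([[339.89476083,   0.        , 274.5594061 ],
       [  0.        , 339.89476083, 201.23890037],
       [  0.        ,   0.        ,   1.        ]]), 'k1': -0.06428434808719435, 'T_tool_cam': array([[-2.11099919e-04, -3.03045242e-01,  9.52976147e-01,
        -1.43740153e-01],
       [ 9.99999928e-01,  2.37803330e-04,  2.97137628e-04,
        -4.63613726e-04],
       [-3.16667045e-04,  9.52976141e-01,  3.03045169e-01,
        -7.87854740e-02],
       [ 0.00000000e+00,  0.00000000e+00,  0.00000000e+00,
         1.00000000e+00]])}
```

View pics/scene0.png

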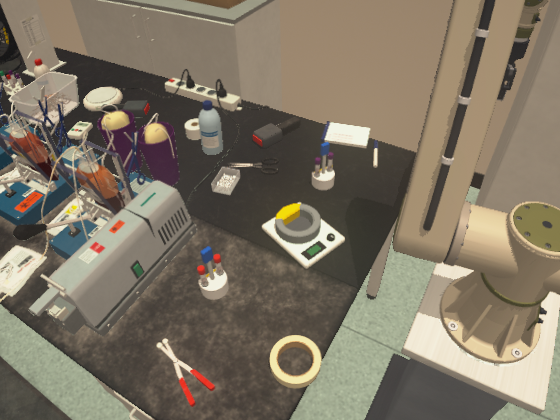

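View pics/side0.png

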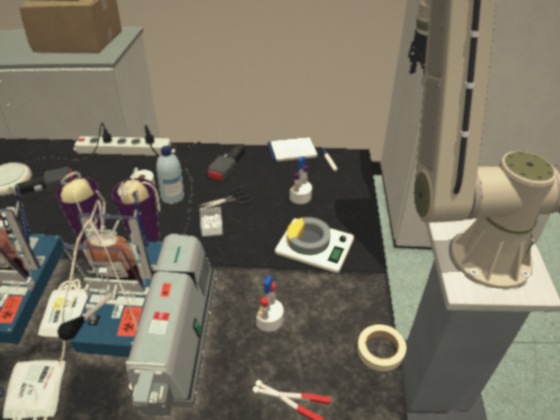

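View pics/wrist0.png

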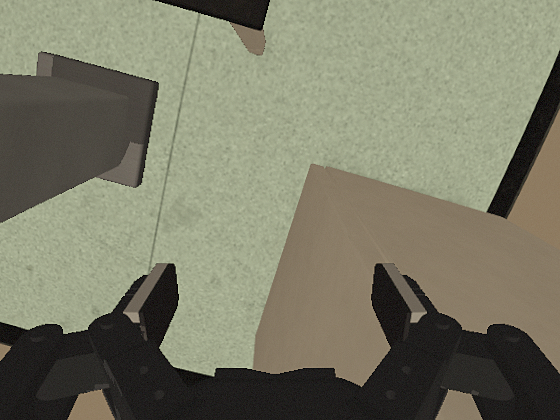

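The scene view shows the purple carrier at about (323,175), the mixer at (300,230) with its yellow flat at (289,212), and the red carrier at (213,280). The side view has them at (301,188), (312,240) and (270,312). Next I'll zoom in and measure.

```bash
cat > h.py <<'E'
import numpy as np, cv2
from workcell import env
from scipy.spatial.transform import Rotation as R
def cam(n,st=None):
    m=env.camera_model(n)
    K=np.array(m["camera_matrix"]);k=m["k1"]
    if n=="wrist":
        st=st or env.get_state(); q=np.array(st["orientation"])
        T=np.eye(4);T[:3,:3]=R.from_quat(q[[1,2,3,0]]).as_matrix();T[:3,3]=st["tcp_pos"]
        W=T@np.array(m["T_tool_cam"])
    else: W=np.linalg.inv(np.array(m["camera_from_world"]))
    return K,k,W
def ray(c,uv):
    K,k,W=c
    p=cv2.undistortPoints(np.array([[uv]],float),K,np.array([k,0,0,0,0.]))[0,0]
    return W[:3,3],W[:3,:3]@np.array([p[0],p[1],1])
def onz(c,uv,z):
    o,d=ray(c,uv);return o+d*(z-o[2])/d[2]
def proj(c,P):
    K,k,W=c;V=np.linalg.inv(W)
    return cv2.projectPoints(np.array(P,float).reshape(-1,1,3),cv2.Rodrigues(V[:3,:3])[0],V[:3,3],K,np.array([k,0,0,0,0.]))[0][:,0]
def tri(a,b):
    o1,d1=ray(*a);o2,d2=ray(*b)
    s=np.linalg.lstsq(np.c_[d1,-d2],o2-o1,rcond=None)[0]
    p,q=o1+s[0]*d1,o2+s[1]*d2
    return (p+q)/2,np.linalg.norm(p-q)
def masks(im):
    h=cv2.cvtColor(im,cv2.COLOR_RGB2HSV)
    H,S,V=[h[...,i].astype(int) for i in range(3)]
    return dict(blue=(H>105)&(H<125)&(S>150)&(V>60),purple=(H>=125)&(H<165)&(S>60)&(V>35),
      yellow=(H>22)&(H<34)&(S>150)&(V>120),red=((H<6)|(H>172))&(S>150)&(V>80))
def blobs(m,amin=4):
    n,l,s,c=cv2.connectedComponentsWithStats(m.astype(np.uint8))
    return [(s[i,4],c[i].round(1).tolist(),s[i,:4].tolist()) for i in range(1,n) if s[i,4]>=amin]
E
python3 - <<'E'
from h import *
for n,box in(("scene",(250,130,370,275)),("side",(260,140,370,280))):
    im=cv2.imread(f"pics/{n}0.png")
    x0,y0,x1,y1=box
    cv2.imwrite(f"pics/{n}0z.png",cv2.resize(im[y0:y1,x0:x1],None,fx=4,fy=4,interpolation=cv2.INTER_CUBIC)) 
    for k,m in masks(im[:,:,::-1].copy()).items():
        mm=np.zeros_like(m);mm[y0:y1,x0:x1]=m[y0:y1,x0:x1]
        print(n,k,blobs(mm))
E
```

```text
scene blue [(np.int32(16), [324.9, 143.8], [322, 142, 7, 4])]
scene purple [(np.int32(22), [330.3, 154.0], [328, 152, 6, 5]), (np.int32(31), [317.1, 160.1], [315, 157, 6, 7])]
scene yellow [(np.int32(305), [288.2, 212.2], [276, 203, 25, 21])]
scene red [(np.int32(56), [257.1, 139.9], [253, 135, 9, 11])]
side blue [(np.int32(40), [300.9, 162.2], [299, 158, 5, 10]), (np.int32(13), [268.3, 278.1], [266, 277, 5, 3])]
side purple [(np.int32(26), [305.2, 167.3], [303, 164, 5, 7]), (np.int32(31), [296.0, 175.0], [294, 172, 5, 7])]
side yellow [(np.int32(162), [294.7, 228.0], [288, 218, 15, 20])]
side red []
```

```bash
true
```

```text
(no output)
```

View pics/scene0z.png

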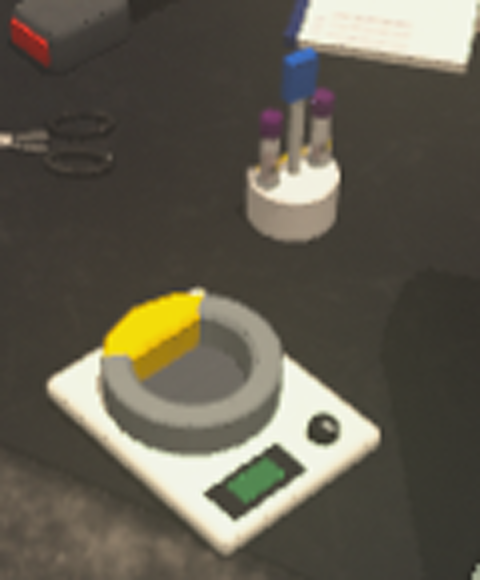

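View pics/side0z.png

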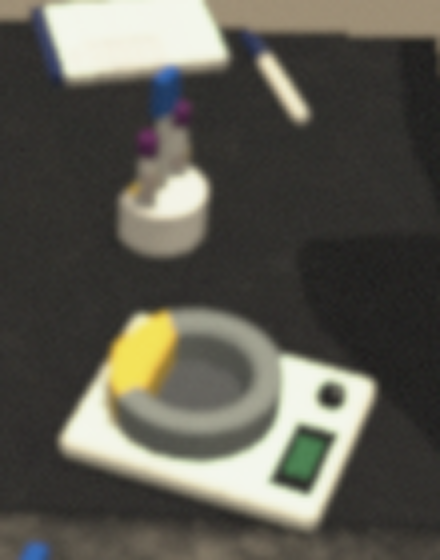

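The zooms show the grip centre at scene (325,149) and side (301.5,163). The yellow carrier stripe lies on the far-left side, and the mixer base corners are visible. I'll triangulate those.

```bash
python3 - <<'E'
from h import *
a=cam("scene");b=cam("side")
f=lambda z,x0,y0:lambda u,v:((u+.5)/4+x0-.5,(v+.5)/4+y0-.5)
A=f(0,250,130);B=f(0,260,140)
for nm,p,q in [("grip",A(300,75),B(167,92)),("capnear",(317.1,160),(296,175)),("capfar",(330.3,154),(305.2,167.3)),
 ("baseL",A(50,388),B(62,440)),("baseBot",A(228,548),B(310,525)),("baseR",A(380,435),B(375,380)),("display",A(258,482),B(305,457)),("knob",A(323,428),B(331,395))]:
    print(nm,[x.round(4) for x in map(np.asarray,tri((a,p),(b,q)))])
print("drum top L/R scene", onz(a,A(103,360),.052),onz(a,A(283,350),.052))
print("drum side",onz(b,B(109,375),.052),onz(b,B(281,375),.052))
for n,c,m in(("scene",a,0),("side",b,0)):
    im=cv2.cvtColor(cv2.imread(f"pics/{n}0.png"),cv2.COLOR_BGR2RGB)
E
```

```text
grip [array([ 0.5263, -0.2264,  0.1222]), np.float64(0.001)]
capnear [array([ 0.54  , -0.2107,  0.0881]), np.float64(0.0008)]
capfar [array([ 0.5147, -0.242 ,  0.0956]), np.float64(0.0019)]
baseL [array([0.5849, 0.0163, 0.0096]), np.float64(0.0037)]
baseBot [array([0.4235, 0.0723, 0.0023]), np.float64(0.0006)]
baseR [array([ 0.3764, -0.045 ,  0.0173]), np.float64(0.0038)]
display [array([0.4264, 0.0274, 0.0167]), np.float64(0.001)]
knob [array([ 0.4081, -0.0268,  0.0218]), np.float64(0.0003)]
drum top L/R scene [0.54473044 0.01323565 0.052     ] [ 0.44884275 -0.04938024  0.052     ]
drum side [ 0.55610389 -0.00558243  0.052     ] [ 0.44403462 -0.01243147  0.052     ]
```

```bash
cat >> h.py <<'E'
def toolR(st):
    q=np.array(st["orientation"]);return R.from_quat(q[[1,2,3,0]]).as_matrix()
def go(P,yaw=None,st=None):
    """delta in cm in tool axes to P; turn (rotvec, deg, tool axes) to tool-down with tool y at yaw (mod 180 nearest)"""
    st=st or env.get_state();M=toolR(st);d=M.T@(np.array(P)-st["tcp_pos"])*100
    print("tcp",np.round(st["tcp_pos"],4),"yawY",np.degrees(np.arctan2(M[1,1],M[0,1])).round(2),"x axis",M[:,0].round(4),"j",np.round(st["joint_pos"],2),"gap",round(st["finger_gap"],4),"F",np.round(st["wrist_force"],1),"t",round(st["clock"],2))
    print("shift cm",d.round(2))
    if yaw is not None:
        for y in(yaw,yaw+180):
            y=np.radians(y);X=np.array([0,0,-1.]);Y=np.array([np.cos(y),np.sin(y),0]);N=np.c_[X,Y,np.cross(X,Y)]
            print("yaw",np.degrees(y),"turn",np.degrees(R.from_matrix(M.T@N).as_rotvec()).round(2))
E
python3 - <<'E'
from h import *
go([.526,-.226,.23],-39)
E
```

```text
tcp [ 0.1571 -0.5527  0.2306] yawY -74.14 x axis [-2.0e-04  1.4e-03 -1.0e+00] j [-1.43  0.31  0.05  1.3  -0.    1.43] gap 0.0851 F [ 0.3 -0.7  0.8] t 0.15
shift cm [  0.1  -21.35 -44.42]
yaw -39.0 turn [-35.14  -0.04   0.07]
yaw 141.0 turn [1.4486e+02 1.0000e-01 5.0000e-02]
```

drive_tool:
  plan:
    - [[0,-1.42,-2.96,0,0,0,1],[0,-1.42,-2.96,0,0,0,1],[0,-1.42,-2.96,0,0,0,1],[0,-1.42,-2.96,0,0,0,1],[0,-1.42,-2.96,0,0,0,1]]

```text
clock: 0.57
tcp_pos: [0.2808, -0.4432, 0.231]
orientation: [-0.097, -0.7, -0.098, 0.7]
wrist_force: [-0.2, -0.5, -0.2]
finger_gap: 0.0854
```

drive_tool:
  plan:
    - [[0,-1.42,-2.96,0,0,0,1],[0,-1.42,-2.96,0,0,0,1],[0,-1.42,-2.96,0,0,0,1],[0,-1.42,-2.96,0,0,0,1],[0,-1.42,-2.96,0,0,0,1]]

```text
clock: 0.98
tcp_pos: [0.4039, -0.3343, 0.2311]
orientation: [-0.097, -0.7, -0.098, 0.7]
wrist_force: [0.2, -0.5, 0.5]
finger_gap: 0.0854
```

drive_tool:
  plan:
    - [[0,-1.42,-2.96,0,0,0,1],[0,-1.42,-2.96,0,0,0,1],[0,-1.42,-2.96,0,0,0,1],[0,-1.42,-2.96,0,0,0,1],[0,-1.42,-2.96,0,0,0,1]]

```text
clock: 1.4
tcp_pos: [0.5269, -0.2255, 0.2311]
orientation: [-0.098, -0.7, -0.098, 0.7]
wrist_force: [0.2, -1.5, -0.3]
finger_gap: 0.0851
```

drive_tool:
  plan:
    - [[0,0,0,-7,0,0,1],[0,0,0,-7,0,0,1],[0,0,0,-7,0,0,1],[0,0,0,-7,0,0,1],[0,0,0,-7,0,0,1]]

```text
clock: 1.82
tcp_pos: [0.526, -0.2266, 0.2308]
orientation: [-0.305, -0.637, -0.306, 0.638]
wrist_force: [0.3, 0.3, 0.2]
finger_gap: 0.0854
```

```bash
python3 - <<'E'
from h import *
go([.526,-.226,.23],-39)
st=env.get_state();im=env.read_camera("wrist")
import pickle;pickle.dump(st,open("st1.pkl","wb"))
cv2.imwrite("pics/wrist1.png",im[:,:,::-1])
for k,m in masks(im).items(): print(k,blobs(m,40))
E
```

```text
tcp [ 0.526  -0.2266  0.2308] yawY -38.77 x axis [-8.e-04  4.e-04 -1.e+00] j [-0.55  0.31  0.04  1.3  -0.    1.7 ] gap 0.0854 F [0.3 0.3 0.2] t 1.82
shift cm [ 0.08 -0.03 -0.05]
yaw -39.0 turn [0.23 0.01 0.05]
yaw 141.0 turn [-1.7977e+02 -8.0000e-02  2.0000e-02]
blue [(np.int32(429), [269.3, 195.0], [260, 176, 20, 42])]
purple [(np.int32(304), [265.8, 158.9], [257, 149, 18, 21]), (np.int32(90), [279.4, 211.4], [271, 200, 13, 20])]
yellow [(np.int32(1666), [152.0, 21.0], [125, 0, 49, 52]), (np.int32(181), [285.1, 167.5], [280, 148, 11, 40])]
red [(np.int32(323), [517.5, 53.1], [489, 44, 58, 19])]
```

View pics/wrist1.png

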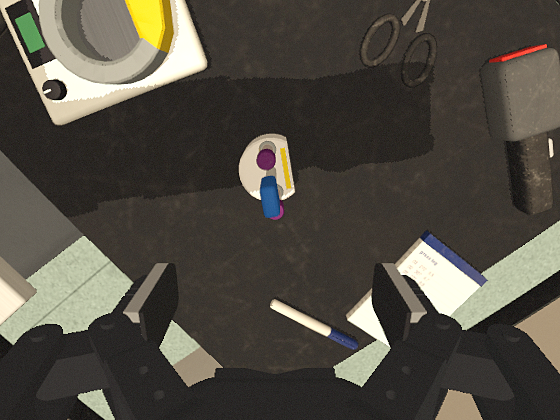

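The wrist view shows the carrier at about (268,170), its yellow stripe at (285,168), the grip at (269,195), the caps at (266,159) and (279,211), and the mixer at top left.

```bash
python3 - <<'E'
from h import *
import pickle
st=pickle.load(open("st1.pkl","rb"));c=cam("wrist",st)
im=cv2.cvtColor(cv2.imread("pics/wrist1.png"),cv2.COLOR_BGR2RGB);M=masks(im)
def pts(m,box,z):
    x0,y0,x1,y1=box;ys,xs=np.nonzero(m[y0:y1,x0:x1]);return np.array([onz(c,(x+x0,y+y0),z) for x,y in zip(xs,ys)])[:,:2]
s=pts(M["yellow"],(275,140,300,195),.040)
r=cv2.minAreaRect((s*1000).astype(np.float32));print("stripe rect",r)
l=cv2.fitLine((s*1000).astype(np.float32),cv2.DIST_HUBER,0,.01,.01).ravel();print("line",l,np.degrees(np.arctan2(l[1],l[0])))
print("cap top", onz(c,(265.8,158.9),.095),"far",onz(c,(279.4,211.4),.095))
print("grip mid",onz(c,(269.3,195),.126), "wh ", blobs(M["blue"]))
x=im[120:240,220:320];cv2.imwrite("pics/w1z.png",cv2.resize(x[:,:,::-1],None,fx=6,fy=5.5,interpolation=cv2.INTER_CUBIC)[:600])
x=im[0:140,20:230];cv2.imwrite("pics/w1m.png",cv2.resize(x[:,:,::-1],None,fx=3.5,fy=3.5,interpolation=cv2.INTER_CUBIC))
E
```

```text
stripe rect ((539.1232299804688, -227.75210571289062), (40.67444610595703, 4.413102626800537), 60.93733596801758)
line [ 4.8679245e-01  8.7351769e-01  5.3926019e+02 -2.2745331e+02] 60.87003
cap top [ 0.53727098 -0.20132346  0.095     ] far [ 0.51730564 -0.24457438  0.095     ]
grip mid [ 0.52600843 -0.22056557  0.126     ] wh  [(np.int32(429), [269.3, 195.0], [260, 176, 20, 42]), (np.int32(4), [427.5, 243.5], [426, 242, 4, 4]), (np.int32(8), [333.5, 330.6], [331, 329, 6, 4]), (np.int32(6), [339.5, 333.0], [338, 332, 4, 3]), (np.int32(5), [344.8, 336.6], [344, 335, 3, 4]), (np.int32(8), [350.4, 338.4], [348, 337, 5, 4])]
```

View pics/w1z.png

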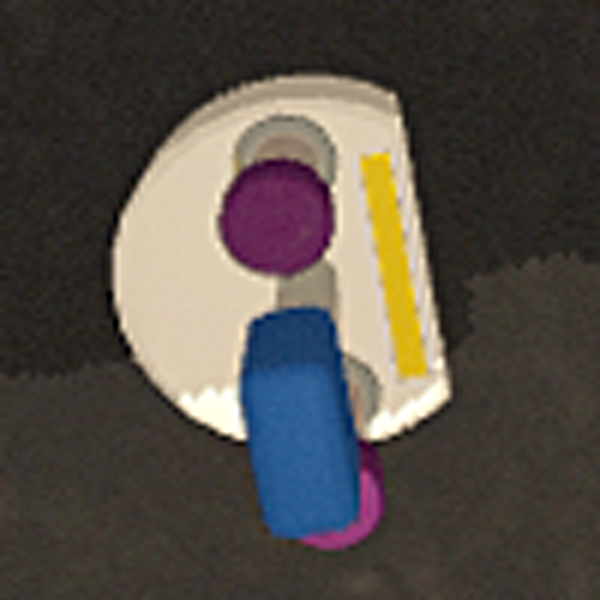

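View pics/w1m.png

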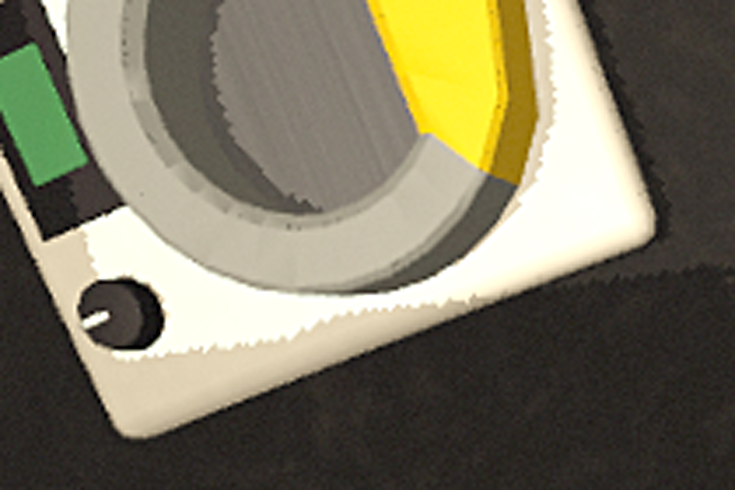

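```bash
python3 - <<'E'
from h import *
import pickle
st=pickle.load(open("st1.pkl","rb"));c=cam("wrist",st)
Z=lambda u,v:((u+.5)/6+219.5,(v+.5)/5.5+119.5)
g=[onz(c,Z(*p),.144)[:2] for p in((247,370),(345,363),(358,520),(272,538))];g=np.array(g);print("grip top",g.round(4),g.mean(0),[np.linalg.norm(g[i]-g[(i+1)%4]).round(4) for i in range(4)])
for i,j in((0,3),(1,2)):
    d=g[i]-g[j];print(np.degrees(np.arctan2(d[1],d[0])))
f=np.array([onz(c,Z(*p),.04)[:2] for p in((397,97),(445,393))]);d=f[0]-f[1];print("flat",f,np.linalg.norm(d),np.degrees(np.arctan2(d[1],d[0])))
m=f.mean(0);a=np.arctan2(d[1],d[0])-np.pi/2;print("centre from flat",m-.020*np.array([np.cos(a),np.sin(a)]))
# mixer base lower-right edge + corners
W=lambda u,v:((u+.5)/3.5+19.5,(v+.5)/3.5-.5)
for nm,p,z in(("edge a",(190,423),0),("edge b",(600,272),0),("flat bevel a",(368,0),.05),("flat bevel b",(420,132),.05),("redge a",(585,20),0),("redge b",(645,190),0)):
    print(nm,onz(c,W(*p),z).round(4))
print("cap near .1",onz(c,Z(277,217),.100))
E
```

```text
grip top [[ 0.5287 -0.2082]
 [ 0.5382 -0.2146]
 [ 0.5261 -0.2322]
 [ 0.5165 -0.2277]] [ 0.52736686 -0.22067591] [np.float64(0.0115), np.float64(0.0213), np.float64(0.0107), np.float64(0.023)]
58.06071488240523
55.57754352984383
flat [[ 0.55846936 -0.20402392]
 [ 0.53104544 -0.25211646]] 0.05536211827594475 60.3068122565009
centre from flat [ 0.52738359 -0.21816308]
edge a [ 0.3868 -0.0468  0.    ]
edge b [ 0.518  -0.0972  0.    ]
flat bevel a [ 0.5245 -0.0206  0.05  ]
flat bevel b [ 0.513  -0.0515  0.05  ]
redge a [ 0.5611 -0.043   0.    ]
redge b [ 0.5438 -0.0886  0.    ]
cap near .1 [ 0.53784782 -0.20074424  0.1       ]
```

The carrier's x axis is at about -30° and the grip at about (0.527, -0.220). I'll turn, then descend.

drive_tool:
  plan:
    - [[0,0,0,-4.4,0,0,1],[0,0,0,-4.4,0,0,1],[0,0,0,0,0,0,1],[0,0,0,0,0,0,1],[0,0,0,0,0,0,1]]

```text
clock: 2.28
tcp_pos: [0.526, -0.2269, 0.2312]
orientation: [-0.351, -0.614, -0.351, 0.614]
wrist_force: [0.4, 0.3, 0.2]
finger_gap: 0.0852
```

```bash
python3 - <<'E'
from h import *
go([.527,-.220,.15],-30)
E
```

```text
tcp [ 0.526  -0.2269  0.2312] yawY -30.51 x axis [-2.e-04  0.e+00 -1.e+00] j [-0.55  0.31  0.04  1.3  -0.    1.56] gap 0.0852 F [0.4 0.3 0.2] t 2.28
shift cm [ 8.12 -0.26 -0.65]
yaw -29.999999999999996 turn [-0.51  0.    0.01]
yaw 150.0 turn [ 1.7949e+02  2.0000e-02 -1.0000e-02]
```

drive_tool:
  plan:
    - [[0,-0.26,-0.65,-0.4,0,0,1],[2,0,0,0,0,0,1],[2,0,0,0,0,0,1],[2,0,0,0,0,0,1],[1.5,0,0,0,0,0,1]]

```text
clock: 2.7
tcp_pos: [0.5266, -0.2191, 0.1548]
orientation: [-0.353, -0.612, -0.354, 0.613]
wrist_force: [0.3, -0.2, 0.2]
finger_gap: 0.0854
```

```bash
python3 - <<'E'
from h import *
st=env.get_state();im=env.read_camera("wrist");c=cam("wrist",st)
go([.527,-.220,.109],-30,st)
cv2.imwrite("pics/wrist2.png",im[:,:,::-1])
for k,m in masks(im).items(): print(k,blobs(m,150))
print(proj(c,[[.527,-.220,.144],[.527,-.220,.108]]))
E
```

```text
tcp [ 0.5266 -0.2191  0.1548] yawY -29.99 x axis [-1.e-03  7.e-04 -1.e+00] j [-0.54  0.34 -0.11  1.13  0.    1.56] gap 0.0854 F [ 0.3 -0.2  0.2] t 2.7
shift cm [4.58 0.08 0.06]
yaw -29.999999999999996 turn [ 0.01 -0.01  0.07]
yaw 150.0 turn [-1.7999e+02 -1.1000e-01 -1.0000e-02]
blue [(np.int32(879), [274.1, 245.3], [263, 217, 24, 63])]
purple [(np.int32(587), [274.1, 191.1], [262, 177, 25, 29])]
yellow [(np.int32(791), [157.1, 9.9], [130, 0, 48, 29]), (np.int32(295), [292.6, 198.2], [290, 174, 7, 50])]
red []
[[275.21507744 258.22080246]
 [275.10238143 230.73258417]]
```

View pics/wrist2.png

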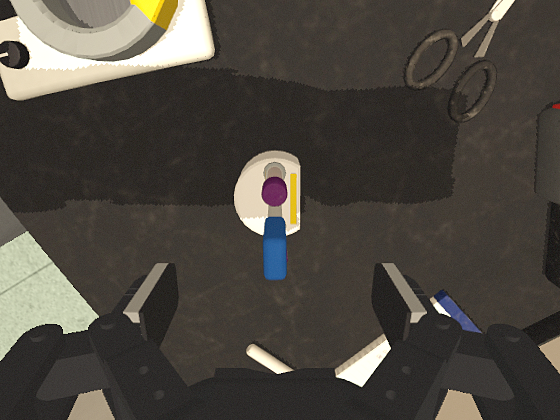

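The grip is centred between the fingers at (274,259) with its sides parallel to them, which matches the prediction. Now I'll descend and grasp.

drive_tool:
  plan:
    - [[1.5,0,0,0,0,0,1],[1.5,0,0,0,0,0,1],[1.2,0,0,0,0,0,1],[0.3,0,0,0,0,0,1],[0,0,0,0,0,0,1]]
  squeeze: 50

```text
clock: 3.17
tcp_pos: [0.5266, -0.2194, 0.1108]
orientation: [-0.353, -0.612, -0.354, 0.613]
wrist_force: [-0.8, 0.1, 0.5]
finger_gap: 0.0854
```

drive_tool:
  plan:
    - [[0,0,0,0,0,0,0],[0,0,0,0,0,0,0],[0,0,0,0,0,0,0],[0,0,0,0,0,0,0],[0,0,0,0,0,0,0]]
  squeeze: 50

```text
clock: 3.58
tcp_pos: [0.5274, -0.2202, 0.1119]
orientation: [0.354, 0.612, 0.354, -0.612]
wrist_force: [-0.4, 0.3, 0.3]
finger_gap: 0.0257
```

drive_tool:
  plan:
    - [[0,0,0,0,0,0,0],[0,0,0,0,0,0,0],[0,0,0,0,0,0,0],[0,0,0,0,0,0,0],[0,0,0,0,0,0,0]]

```text
clock: 4.0
tcp_pos: [0.5272, -0.22, 0.1116]
orientation: [0.354, 0.612, 0.354, -0.612]
wrist_force: [-1.5, 1.2, 4.8]
finger_gap: 0.0113
```

```bash
python3 - <<'E'
from h import *
st=env.get_state();im=env.read_camera("wrist")
go([.527,-.220,.21],-30,st)
cv2.imwrite("pics/wrist3.png",im[:,:,::-1])
E
```

```text
tcp [ 0.5272 -0.22    0.1116] yawY -29.94 x axis [ 3.e-04 -2.e-04 -1.e+00] j [-0.54  0.37 -0.18  1.03  0.    1.56] gap 0.0113 F [-1.5  1.2  4.8] t 4.0
shift cm [-9.84 -0.01  0.01]
yaw -29.999999999999996 turn [ 0.06 -0.   -0.02]
yaw 150.0 turn [-1.7994e+02  3.0000e-02 -0.0000e+00]
```

View pics/wrist3.png

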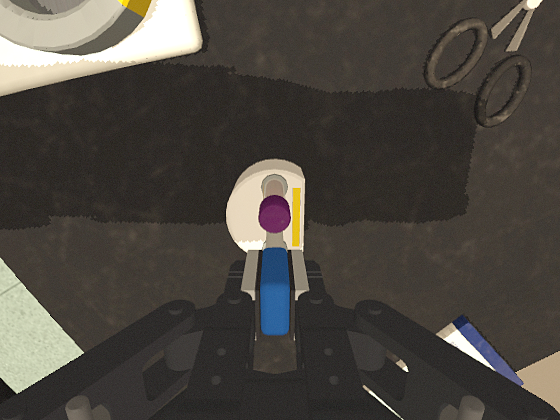

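Grasped: the gap is 11.3 mm and the grip sits centred between the pads. Now I'll lift 10 cm.

drive_tool:
  plan:
    - [[-1,0,0,0,0,0,0],[-2,0,0,0,0,0,0],[-2.5,0,0,0,0,0,0],[-2.5,0,0,0,0,0,0],[-2,0,0,0,0,0,0]]

```text
clock: 4.47
tcp_pos: [0.527, -0.2201, 0.2129]
orientation: [-0.354, -0.612, -0.354, 0.612]
wrist_force: [0.5, -0.0, -0.8]
finger_gap: 0.0112
```

drive_tool:
  plan:
    - [[0,0,-1.5,0,0,0,0],[0,0,-1.5,0,0,0,0],[0,0,-1.0,0,0,0,0],[0,0,0,0,0,0,0],[0,0,0,0,0,0,0]]

```text
clock: 4.88
tcp_pos: [0.5468, -0.185, 0.2107]
orientation: [-0.354, -0.612, -0.355, 0.612]
wrist_force: [0.1, 0.5, -2.5]
finger_gap: 0.0116
```

```bash
python3 - <<'E'
from h import *
import pickle
st=env.get_state();im=env.read_camera("wrist")
pickle.dump(st,open("st4.pkl","wb"))
go([.50,-.012,.21],-19,st)
cv2.imwrite("pics/wrist4.png",im[:,:,::-1])
E
```

```text
tcp [ 0.5468 -0.185   0.2107] yawY -29.87 x axis [-0.0014 -0.     -1.    ] j [-0.46  0.32  0.01  1.26 -0.    1.63] gap 0.0116 F [ 0.1  0.5 -2.5] t 4.88
shift cm [  0.08 -12.67 -12.67]
yaw -19.0 turn [-10.87   0.04   0.07]
yaw 161.0 turn [ 1.6913e+02  1.1000e-01 -5.0000e-02]
```

View pics/wrist4.png

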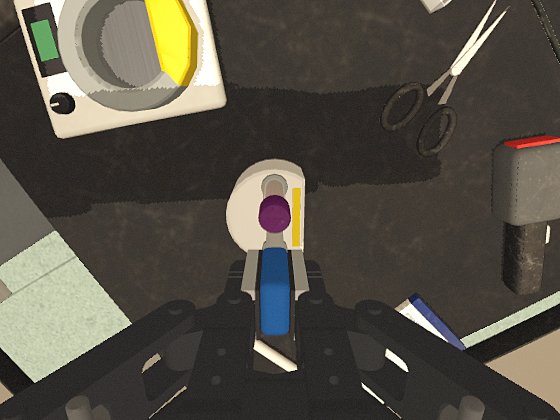

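The carrier is still held steady. The mixer is at top left (120,55), partly out of frame, so I'll shift left, turn and look again.

drive_tool:
  plan:
    - [[0,-2.5,0,-5,0,0,0],[0,-2.5,0,-5,0,0,0],[0,-2.5,0,0,0,0,0],[0,-1,0,0,0,0,0],[0,0,0,0,0,0,0]]

```text
clock: 5.35
tcp_pos: [0.4673, -0.1499, 0.2113]
orientation: [-0.405, -0.579, -0.406, 0.58]
wrist_force: [0.6, 0.2, -2.6]
finger_gap: 0.0113
```

```bash
python3 - <<'E'
from h import *
import pickle
st=env.get_state();im=env.read_camera("wrist")
pickle.dump(st,open("st5.pkl","wb"))
go([.50,-.012,.21],-19,st)
cv2.imwrite("pics/wrist5.png",im[:,:,::-1])
cv2.imwrite("pics/wrist5z.png",cv2.resize(im[0:150,120:320,::-1],None,fx=4,fy=4,interpolation=cv2.INTER_CUBIC))
for k,m in masks(im).items(): print(k,blobs(m,150))
E
```

```text
tcp [ 0.4673 -0.1499  0.2113] yawY -20.0 x axis [-1.7e-03  4.0e-04 -1.0e+00] j [-0.47  0.16 -0.2   1.21 -0.    1.45] gap 0.0113 F [ 0.6  0.2 -2.6] t 5.35
shift cm [  0.13  -1.64 -14.07]
yaw -19.0 turn [-1.    0.01  0.1 ]
yaw 161.0 turn [ 1.79e+02  1.60e-01 -2.00e-02]
blue [(np.int32(1721), [274.6, 289.2], [260, 248, 30, 87])]
purple [(np.int32(950), [274.3, 213.6], [259, 195, 32, 38])]
yellow [(np.int32(2347), [302.5, 31.2], [284, 0, 41, 76]), (np.int32(410), [295.8, 216.6], [292, 188, 8, 58])]
red []
```

View pics/wrist5.png

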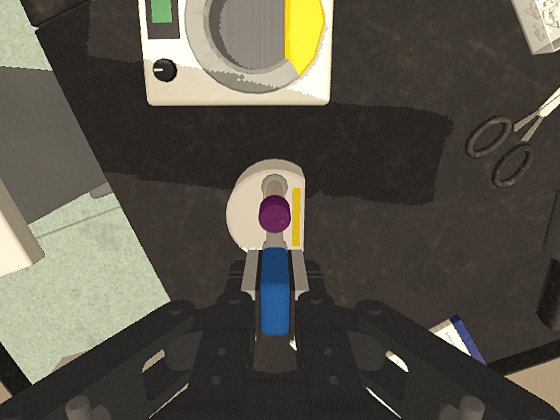

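View pics/wrist5z.png

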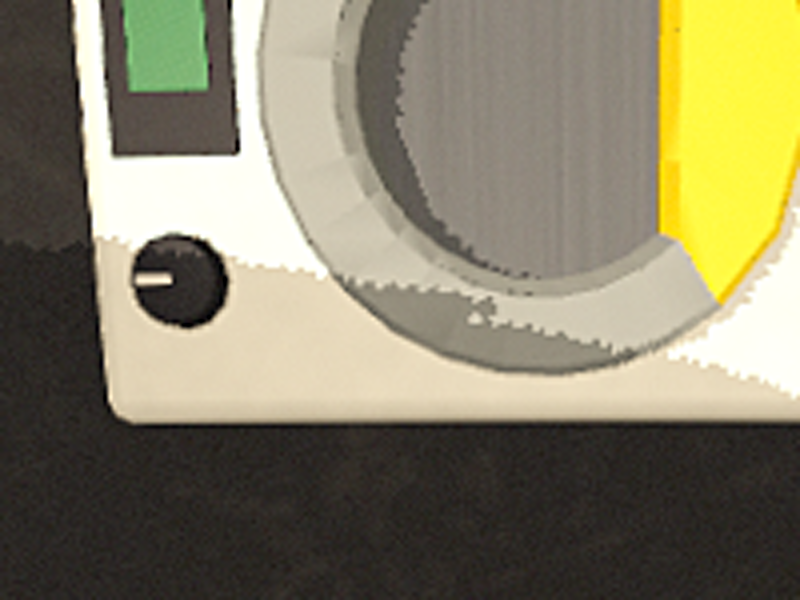

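```bash
python3 - <<'E'
from h import *
import pickle
st=pickle.load(open("st5.pkl","rb"));c=cam("wrist",st)
W=lambda u,v:((u+.5)/4+119.5,(v+.5)/4-.5)
a=onz(c,W(140,424),0);b=onz(c,W(790,424),0);yaw=np.arctan2(*(b-a)[[1,0]]);print("base edge yaw",np.degrees(yaw),a,b)
p=onz(c,W(660,40),.022);q=onz(c,W(660,225),.022);print("flat yaw",np.degrees(np.arctan2(*(p-q)[[1,0]]))-90)
for yd in(-19,-20,-21):
    y=np.radians(yd);ex=np.array([np.cos(y),np.sin(y)]);ey=np.array([-ex[1],ex[0]])
    f=lambda u,v,z:(lambda P:np.array([P@ex,P@ey]))(onz(c,W(u,v),z)[:2])
    xs=[f(660,100,.022)[0]-.025,f(682,100,.048)[0]-.025]
    dr=f(258,70,.052)[0]+.058; left=f(95,250,0)[0]+.107;left2=f(108,400,0)[0]+.107
    ys=[f(450,424,0)[1]+.068,f(535,295,.052)[1]+.042,f(540,374,.052)[1]+.058]
    r=onz(c,(331,80),0)[:2]@ex-.069
    print(yd,"x est",np.round(xs+[dr,left,left2,r],4),"y est",np.round(ys,4))
    X=np.mean(xs);Y=np.mean(ys); print("centre",X*ex+Y*ey)
E
```

```text
base edge yaw -20.218236958011463 [ 0.37614247 -0.04458292  0.        ] [ 0.53120538 -0.10169101  0.        ]
flat yaw -19.58199251196217
-19 x est [0.4776 0.4813 0.4779 0.4704 0.4696 0.4798] y est [0.1463 0.148  0.1479]
centre [ 0.50130869 -0.01674909]
-20 x est [0.4749 0.4787 0.4752 0.4682 0.468  0.4779] y est [0.1541 0.1563 0.1562]
centre [ 0.50124435 -0.0169549 ]
-21 x est [0.4721 0.476  0.4723 0.4659 0.4663 0.4759] y est [0.1619 0.1645 0.1644]
centre [ 0.50117187 -0.01713968]
```

Mixer yaw is -20° and its well axis is at about (0.501, -0.0165). The wrist and two-view estimates agree to within 5 mm. I'll move to hover above it.

```bash
python3 - <<'E'
from h import *
go([.5013,-.0167,.21],-20)
E
```

```text
tcp [ 0.4691 -0.1507  0.2116] yawY -20.0 x axis [ 4.e-04 -5.e-04 -1.e+00] j [-0.47  0.16 -0.2   1.21 -0.    1.45] gap 0.0111 F [ 0.6  0.  -1.9] t 5.4
shift cm [  0.15  -1.56 -13.69]
yaw -20.0 turn [-0.    0.02 -0.03]
yaw 160.0 turn [ 1.8e+02 -5.0e-02 -3.0e-02]
```

drive_tool:
  plan:
    - [[0,-0.8,-2,0,0,0,0],[0,-0.76,-2,0,0,0,0],[0,0,-1.5,0,0,0,0],[0,0,-1,0,0,0,0],[0,0,0,0,0,0,0]]

```text
clock: 5.82
tcp_pos: [0.4788, -0.0832, 0.2113]
orientation: [0.407, 0.579, 0.406, -0.578]
wrist_force: [-0.0, -1.9, -2.4]
finger_gap: 0.0112
```

```bash
python3 - <<'E'
from h import *
import pickle
st=env.get_state();im=env.read_camera("wrist")
pickle.dump(st,open("st6.pkl","wb"))
go([.5013,-.0167,.21],-20,st)
cv2.imwrite("pics/wrist6z.png",cv2.resize(im[0:200,170:370,::-1],None,fx=3,fy=3,interpolation=cv2.INTER_CUBIC))
E
```

```text
tcp [ 0.4788 -0.0832  0.2113] yawY -19.84 x axis [ 1.2e-03 -1.0e-04 -1.0e+00] j [-0.34  0.15 -0.22  1.21  0.    1.58] gap 0.0112 F [-0.  -1.9 -2.4] t 5.82
shift cm [ 0.14 -0.14 -7.02]
yaw -20.0 turn [ 0.16 -0.02 -0.07]
yaw 160.0 turn [-1.7984e+02  1.1000e-01 -3.0000e-02]
```

View pics/wrist6z.png

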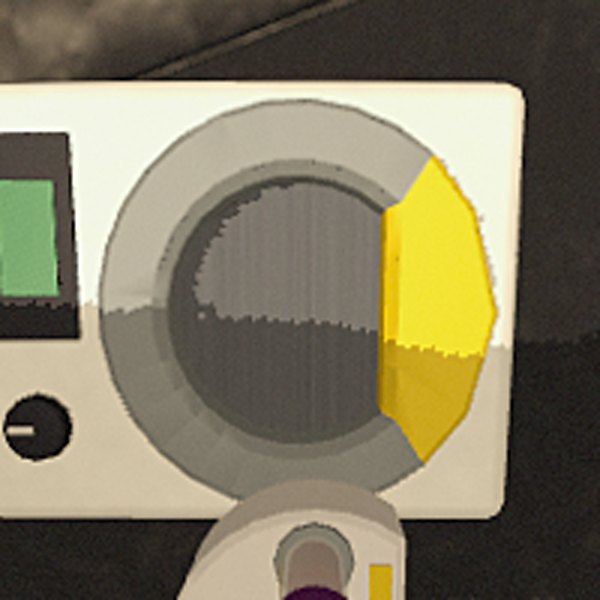

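The whole drum is visible in the zoom (scale 3): rim left at (100,300), top at (305,99), right at (497,310). I'll fit a circle to it.

```bash
python3 - <<'E'
from h import *
import pickle
from scipy.optimize import least_squares
st=pickle.load(open("st6.pkl","rb"));c=cam("wrist",st)
W=lambda u,v:((u+.5)/3+169.5,(v+.5)/3-.5)
o=[(100,300),(305,99),(497,310),(432,155),(425,463),(200,130),(122,400),(130,207),(180,470)]
P=np.array([onz(c,W(*p),.052)[:2] for p in o])
r=least_squares(lambda x:np.hypot(*(P-x[:2]).T)-x[2],[.5,-.017,.058]);print("outer",r.x,(r.fun*1e3).round(1))
a,b=onz(c,W(381,210),.022),onz(c,W(379,412),.022);print("flat floor",a,b,np.degrees(np.arctan2(*(a-b)[[1,0]]))-90)
y=np.radians(-20);ex=np.array([np.cos(y),np.sin(y)]);ey=np.array([-ex[1],ex[0]])
print("centre proj",r.x[:2]@ex,r.x[:2]@ey,"flat-25",((a+b)/2)[:2]@ex-.025,"ymid",((a+b)/2)[:2]@ey)
a,b=onz(c,W(386,207),.05)[:2],onz(c,W(382,415),.05)[:2]
# carrier: flat edge top z, stripe
zt=st["tcp_pos"][2]-.1116+.040
e=onz(c,W(405,560),zt)[:2]; print("carrier flat x - tcp x (exp .020)",(e-st["tcp_pos"][:2])@ex)
go([*(r.x[:2]),.21],-20,st)
E
```

```text
outer [ 0.49909516 -0.01682754  0.0570915 ] [ 0.2  0.8 -0.1  0.  -0.3 -0.2  0.4 -1.1  0.3]
flat floor [0.53306662 0.00376399 0.022     ] [ 0.51242714 -0.05473533  0.022     ] -19.433641951763875
centre proj 0.47475139724243964 0.1548878870415687 flat-25 0.4749379996361589 ymid 0.15484126795808237
carrier flat x - tcp x (exp .020) 0.02049499080584348
tcp [ 0.4788 -0.0832  0.2113] yawY -19.84 x axis [ 1.2e-03 -1.0e-04 -1.0e+00] j [-0.34  0.15 -0.22  1.21  0.    1.58] gap 0.0112 F [-0.  -1.9 -2.4] t 5.82
shift cm [ 0.14 -0.35 -6.94]
yaw -20.0 turn [ 0.16 -0.02 -0.07]
yaw 160.0 turn [-1.7984e+02  1.1000e-01 -3.0000e-02]
```

drive_tool:
  plan:
    - [[0,-0.35,-2,0,0,0,0],[0,0,-2,0,0,0,0],[0,0,-1.94,0,0,0,0],[0,0,-1,0,0,0,0],[0,0,0,0,0,0,0]]

```text
clock: 6.28
tcp_pos: [0.4986, -0.0169, 0.2111]
orientation: [0.406, 0.579, 0.406, -0.579]
wrist_force: [0.1, -0.1, -2.1]
finger_gap: 0.0116
```

drive_tool:
  plan:
    - [[0,0,0,0,0,0,0],[0,0,0,0,0,0,0],[0,0,0,0,0,0,0],[0,0,0,0,0,0,0],[0,0,0,0,0,0,0]]

```text
clock: 6.7
tcp_pos: [0.4976, -0.0182, 0.2113]
orientation: [-0.406, -0.579, -0.406, 0.579]
wrist_force: [0.7, -1.1, -3.0]
finger_gap: 0.0113
```

```bash
python3 - <<'E'
from h import *
for i in range(2):
    go([.4991,-.0168,.1336],-19.7);env.read_camera("side")
E
```

```text
tcp [ 0.4976 -0.0182  0.2113] yawY -20.0 x axis [ 1.e-04 -3.e-04 -1.e+00] j [-0.2   0.17 -0.19  1.21 -0.    1.72] gap 0.0113 F [ 0.7 -1.1 -3. ] t 6.7
shift cm [ 7.77  0.1  -0.18]
yaw -19.7 turn [-0.3   0.01 -0.01]
yaw 160.3 turn [ 1.797e+02 -1.000e-02 -2.000e-02]
tcp [ 0.4976 -0.0181  0.2113] yawY -19.99 x axis [ 1.e-04 -2.e-04 -1.e+00] j [-0.2   0.17 -0.19  1.21 -0.    1.72] gap 0.0114 F [-0.3 -0.7 -3.1] t 6.75
shift cm [ 7.77  0.1  -0.17]
yaw -19.7 turn [-0.29  0.01 -0.01]
yaw 160.3 turn [ 1.7971e+02 -1.0000e-02 -1.0000e-02]
```

drive_tool:
  plan:
    - [[0,0.1,-0.15,-0.3,0,0,0],[1.2,0,0,0,0,0,0],[1.3,0,0,0,0,0,0],[1,0,0,0,0,0,0],[0,0,0,0,0,0,0]]

```text
clock: 7.22
tcp_pos: [0.4978, -0.0162, 0.1741]
orientation: [-0.407, -0.577, -0.408, 0.579]
wrist_force: [-0.5, -0.3, -3.9]
finger_gap: 0.0112
```

```bash
python3 - <<'E'
from h import *
import pickle
st=env.get_state();im=env.read_camera("wrist")
pickle.dump(st,open("st7.pkl","wb"))
go([.4991,-.0168,.1336],-19.7,st)
cv2.imwrite("pics/wrist7z.png",cv2.resize(im[80:280,170:370,::-1],None,fx=3,fy=3,interpolation=cv2.INTER_CUBIC))
E
```

```text
tcp [ 0.4978 -0.0162  0.1741] yawY -19.63 x axis [-3.7e-03  6.0e-04 -1.0e+00] j [-0.19  0.19 -0.25  1.13 -0.    1.72] gap 0.0112 F [-0.5 -0.3 -3.9] t 7.22
shift cm [4.05 0.16 0.01]
yaw -19.7 turn [0.07 0.04 0.21]
yaw 160.3 turn [-1.7993e+02 -3.3000e-01  6.0000e-02]
```

View pics/wrist7z.png

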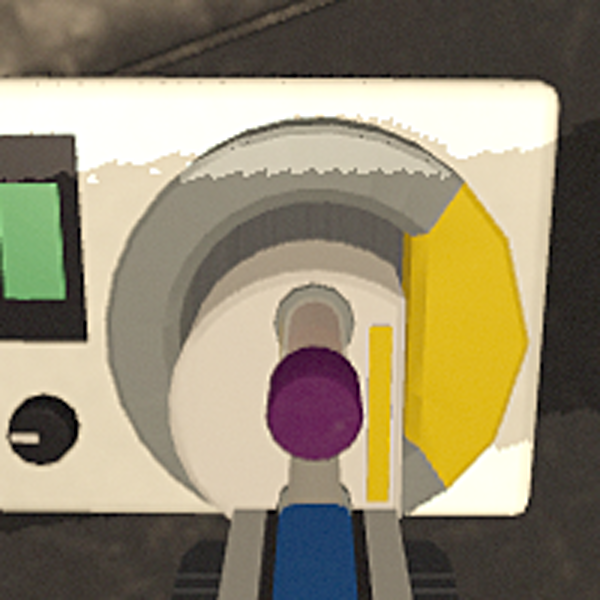

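The carrier is over the well with its flat parallel to the yellow flat. I'll recheck the centring with the rim points before it enters.

```bash
python3 - <<'E'
from h import *
import pickle
from scipy.optimize import least_squares
st=env.get_state();c=cam("wrist",st)
W=lambda u,v:((u+.5)/3+169.5,(v+.5)/3+79.5)
o=[(107,325),(315,118),(527,343),(465,184),(445,490),(200,157),(140,440),(130,237)]
P=np.array([onz(c,W(*p),.052)[:2] for p in o])
r=least_squares(lambda x:np.hypot(*(P-x[:2]).T)-x[2],[.5,-.017,.058]);print("outer",r.x,(r.fun*1e3).round(1))
go([*r.x[:2],.1336],-19.7,st)
E
```

```text
outer [ 0.49957164 -0.01567672  0.05772627] [-0.4  1.2 -0.3 -0.6  0.3  0.   0.4 -0.6]
tcp [ 0.4981 -0.0162  0.1752] yawY -19.63 x axis [-2.6e-03  5.0e-04 -1.0e+00] j [-0.19  0.19 -0.25  1.13 -0.    1.72] gap 0.0109 F [ 0.6  0.5 -1.3] t 7.27
shift cm [ 4.16  0.13 -0.1 ]
yaw -19.7 turn [0.07 0.03 0.15]
yaw 160.3 turn [-1.7993e+02 -2.4000e-01  4.0000e-02]
```

drive_tool:
  plan:
    - [[0,0.12,-0.05,0,0,0,0],[0.6,0,0,0,0,0,0],[0.7,0,0,0,0,0,0],[0.7,0,0,0,0,0,0],[0.3,0,0,0,0,0,0]]

```text
clock: 7.68
tcp_pos: [0.4998, -0.0163, 0.152]
orientation: [-0.407, -0.578, -0.408, 0.578]
wrist_force: [-0.8, 0.3, -2.9]
finger_gap: 0.0111
```

```bash
python3 - <<'E'
from h import *
st=env.get_state();im=env.read_camera("wrist")
go([.4994,-.016,.1336],-19.7,st)
cv2.imwrite("pics/wrist8z.png",cv2.resize(im[80:280,170:370,::-1],None,fx=3,fy=3,interpolation=cv2.INTER_CUBIC))
E
```

```text
tcp [ 0.4998 -0.0163  0.152 ] yawY -19.64 x axis [-1.4e-03  2.0e-04 -1.0e+00] j [-0.19  0.21 -0.29  1.07 -0.    1.72] gap 0.0111 F [-0.8  0.3 -2.9] t 7.68
shift cm [ 1.84 -0.05 -0.01]
yaw -19.7 turn [0.06 0.02 0.08]
yaw 160.3 turn [-1.7994e+02 -1.2000e-01  3.0000e-02]
```

View pics/wrist8z.png

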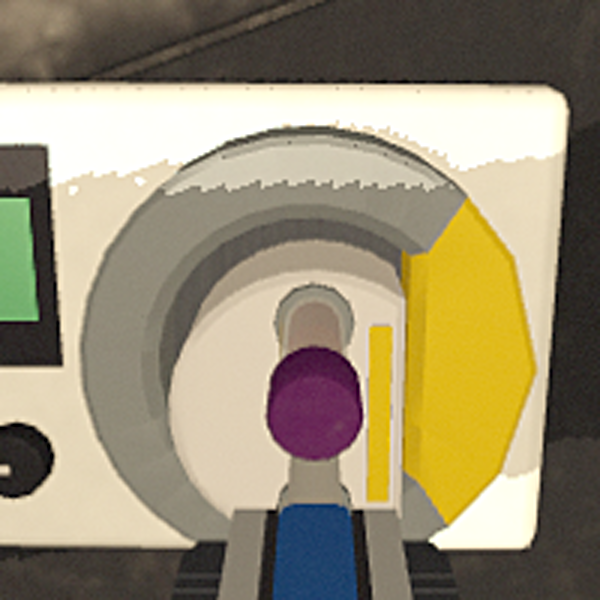

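The carrier's underside is at about 40 mm, inside the rim with no contact force. I'll keep lowering.

drive_tool:
  plan:
    - [[0.5,0,0,0,0,0,0],[0.5,0,0,0,0,0,0],[0.4,0,0,0,0,0,0],[0.2,0,0,0,0,0,0],[0,0,0,0,0,0,0]]

```text
clock: 8.15
tcp_pos: [0.5, -0.0163, 0.1366]
orientation: [-0.407, -0.578, -0.408, 0.578]
wrist_force: [0.4, 0.1, -2.0]
finger_gap: 0.0113
```

drive_tool:
  plan:
    - [[0.1,0,0,0,0,0,0],[0.1,0,0,0,0,0,0],[0,0,0,0,0,0,0],[0,0,0,0,0,0,0],[0,0,0,0,0,0,0]]

```text
clock: 8.57
tcp_pos: [0.5005, -0.0164, 0.1354]
orientation: [0.407, 0.578, 0.407, -0.578]
wrist_force: [-0.1, -0.3, -2.6]
finger_gap: 0.0117
```

drive_tool:
  plan:
    - [[0.1,0,0,0,0,0,0],[0.1,0,0,0,0,0,0],[0,0,0,0,0,0,0],[0,0,0,0,0,0,0],[0,0,0,0,0,0,0]]

```text
clock: 8.98
tcp_pos: [0.5007, -0.0165, 0.1337]
orientation: [0.408, 0.578, 0.407, -0.578]
wrist_force: [-1.0, -0.6, 3.6]
finger_gap: 0.0113
```

Contact: the wrist force went from -2.6 to +3.6 N at z 0.1337, where the well floor predicts 0.1336. One more small nudge to check.

drive_tool:
  plan:
    - [[0.1,0,0,0,0,0,0],[0,0,0,0,0,0,0],[0,0,0,0,0,0,0],[0,0,0,0,0,0,0],[0,0,0,0,0,0,0]]

```text
clock: 9.4
tcp_pos: [0.5008, -0.0166, 0.1337]
orientation: [0.408, 0.578, 0.407, -0.578]
wrist_force: [-2.6, -0.3, 9.7]
finger_gap: 0.0111
```

```bash
python3 - <<'E'
from h import *
st=env.get_state();im=env.read_camera("wrist");c=cam("wrist",st)
go([.4994,-.016,.1336],-19.7,st)
cv2.imwrite("pics/wrist9z.png",cv2.resize(im[80:280,170:370,::-1],None,fx=3,fy=3,interpolation=cv2.INTER_CUBIC))
im=env.read_camera("scene");cv2.imwrite("pics/scene9z.png",cv2.resize(im[130:280,200:400,::-1],None,fx=4,fy=4,interpolation=cv2.INTER_CUBIC))
E
```

```text
tcp [ 0.5008 -0.0166  0.1337] yawY -19.64 x axis [ 1.6e-03 -7.0e-04 -1.0e+00] j [-0.19  0.22 -0.32  1.02 -0.    1.72] gap 0.0111 F [-2.6 -0.3  9.7] t 9.4
shift cm [ 0.01 -0.16 -0.01]
yaw -19.7 turn [ 0.06  0.01 -0.1 ]
yaw 160.3 turn [-1.7994e+02  1.6000e-01  1.0000e-02]
```

View pics/wrist9z.png

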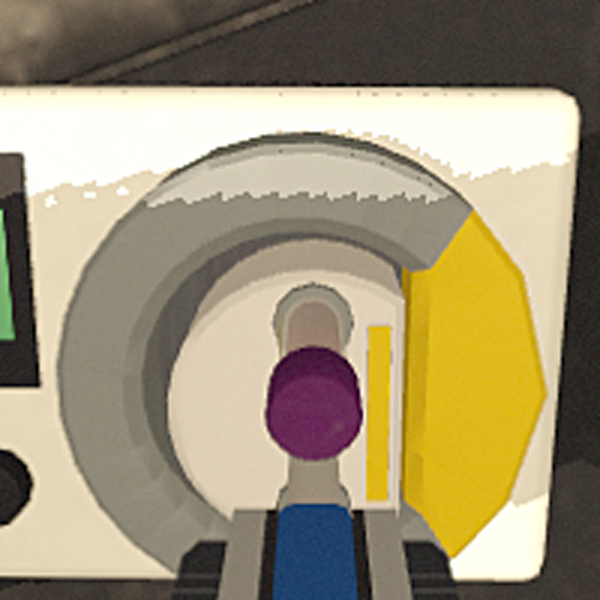

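View pics/scene9z.png

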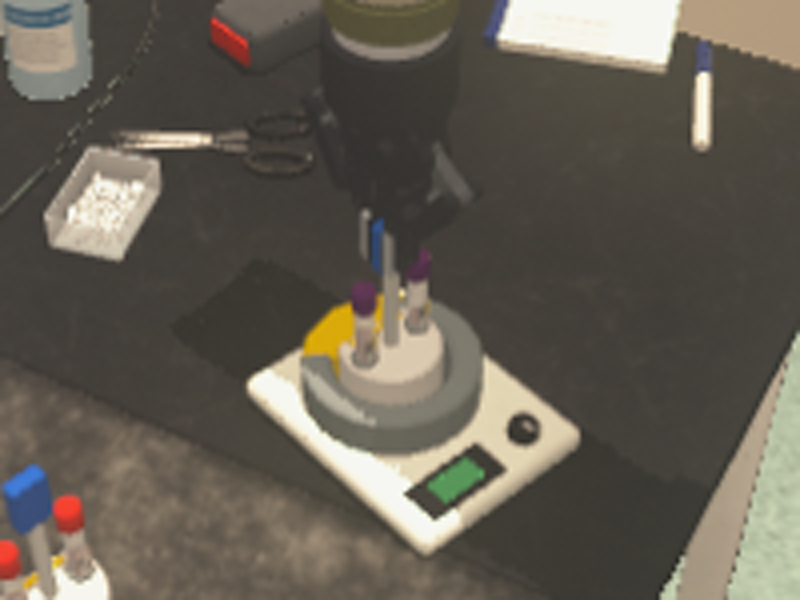

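The carrier is seated flat to flat and upright, at the predicted floor height with 9.7 N upward. I'll ease the load and release.

drive_tool:
  plan:
    - [[-0.1,0,0,0,0,0,0],[0,0,0,0,0,0,0],[0,0,0,0,0,0,0.3],[0,0,0,0,0,0,0.6],[0,0,0,0,0,0,1]]

```text
clock: 9.92
tcp_pos: [0.5004, -0.0163, 0.133]
orientation: [-0.407, -0.578, -0.407, 0.578]
wrist_force: [-0.3, 1.2, 0.6]
finger_gap: 0.0469
```

drive_tool:
  plan:
    - [[0,0,0,0,0,0,1],[0,0,0,0,0,0,1],[0,0,0,0,0,0,1],[0,0,0,0,0,0,1],[0,0,0,0,0,0,1]]

```text
clock: 10.33
tcp_pos: [0.5004, -0.0164, 0.1332]
orientation: [-0.407, -0.578, -0.407, 0.578]
wrist_force: [0.7, 0.6, 0.1]
finger_gap: 0.0856
```

drive_tool:
  plan:
    - [[-1,0,0,0,0,0,1],[-2,0,0,0,0,0,1],[-3,0,0,0,0,0,1],[-3,0,0,0,0,0,1],[-2,0,0,0,0,0,1]]

```text
clock: 10.75
tcp_pos: [0.5011, -0.0165, 0.2469]
orientation: [0.408, 0.579, 0.407, -0.577]
wrist_force: [1.3, -0.2, 0.1]
finger_gap: 0.0851
```

drive_tool:
  plan:
    - [[0,0,3,0,0,0,1],[0,0,3,0,0,0,1],[0,0,3,0,0,0,1],[0,0,2,0,0,0,1],[0,0,0,0,0,0,1]]

```text
clock: 11.17
tcp_pos: [0.4627, -0.1228, 0.2442]
orientation: [-0.407, -0.579, -0.406, 0.579]
wrist_force: [-0.1, 0.1, 0.4]
finger_gap: 0.0852
```

```bash
python3 - <<'E'
from h import *
st=env.get_state();im=env.read_camera("wrist");c=cam("wrist",st)
go([.4994,-.016,.1336],-19.7,st)
cv2.imwrite("pics/wristAz.png",cv2.resize(im[0:200,170:370,::-1],None,fx=3,fy=3,interpolation=cv2.INTER_CUBIC))
im=env.read_camera("scene");cv2.imwrite("pics/sceneAz.png",cv2.resize(im[130:310,180:400,::-1],None,fx=3,fy=3,interpolation=cv2.INTER_CUBIC))
im2=env.read_camera("side");cv2.imwrite("pics/sideAz.png",cv2.resize(im2[140:340,240:400,::-1],None,fx=3,fy=3,interpolation=cv2.INTER_CUBIC))
for n,i in(("scene",im),("side",im2)):
    for k in("blue","purple","red"): print(n,k,blobs(masks(i)[k],8))
E
```

```text
tcp [ 0.4627 -0.1228  0.2442] yawY -19.86 x axis [ 7.0e-04 -1.7e-03 -1.0e+00] j [-0.43  0.12 -0.17  1.28 -0.    1.49] gap 0.0852 F [-0.1  0.1  0.4] t 11.17
shift cm [ 11.05  -0.19 -11.31]
yaw -19.7 turn [-0.16  0.08 -0.07]
yaw 160.3 turn [ 1.7984e+02 -1.1000e-01 -1.2000e-01]
scene blue [(np.int32(33), [297.4, 185.2], [294, 182, 8, 7]), (np.int32(40), [205.5, 250.1], [201, 247, 10, 8])]
scene purple [(np.int32(18), [10.1, 71.8], [8, 70, 5, 5]), (np.int32(15), [16.9, 75.5], [15, 74, 5, 5]), (np.int32(602), [123.8, 137.6], [109, 110, 27, 54]), (np.int32(103), [102.3, 130.3], [97, 115, 12, 30]), (np.int32(1489), [159.3, 156.4], [136, 121, 43, 65]), (np.int32(51), [128.0, 163.6], [125, 153, 8, 20]), (np.int32(34), [133.4, 166.9], [131, 162, 6, 10]), (np.int32(39), [304.4, 195.4], [302, 192, 6, 8]), (np.int32(39), [290.4, 203.2], [288, 200, 6, 8])]
scene red [(np.int32(36), [38.0, 61.8], [35, 59, 7, 7]), (np.int32(18), [7.9, 76.2], [6, 74, 5, 5]), (np.int32(9), [170.8, 80.0], [169, 79, 5, 3]), (np.int32(37), [146.4, 108.1], [144, 103, 6, 11]), (np.int32(54), [257.1, 139.8], [253, 135, 9, 1
[... 955 characters left out ...]
.3, 224.8], [123, 219, 7, 15]), (np.int32(17), [82.4, 238.8], [81, 235, 4, 8])]
side red [(np.int32(79), [214.9, 175.3], [209, 171, 13, 9]), (np.int32(20), [273.0, 286.8], [272, 284, 3, 7]), (np.int32(18), [165.2, 292.2], [162, 290, 7, 5]), (np.int32(266), [9.7, 307.9], [0, 297, 22, 25]), (np.int32(45), [263.9, 301.4], [261, 298, 7, 8]), (np.int32(120), [125.3, 325.2], [118, 308, 17, 28]), (np.int32(36), [137.0, 312.3], [132, 308, 9, 14]), (np.int32(19), [156.6, 315.1], [155, 313, 4, 5]), (np.int32(23), [165.0, 316.0], [163, 314, 5, 5]), (np.int32(22), [128.6, 321.5], [124, 316, 9, 10]), (np.int32(167), [316.8, 397.8], [302, 393, 29, 11]), (np.int32(158), [308.6, 413.6], [298, 406, 26, 14])]
```

View pics/wristAz.png

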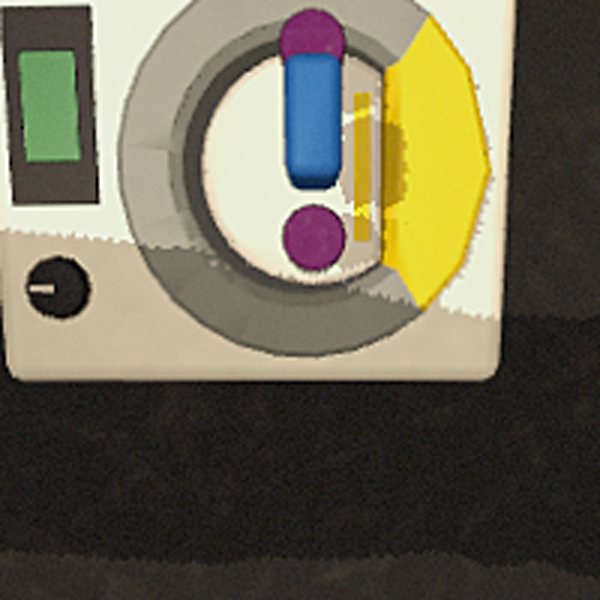

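View pics/sceneAz.png

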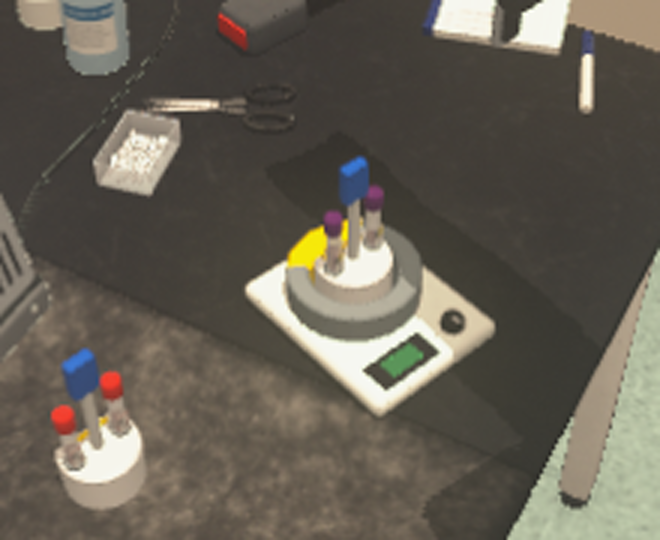

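View pics/sideAz.png

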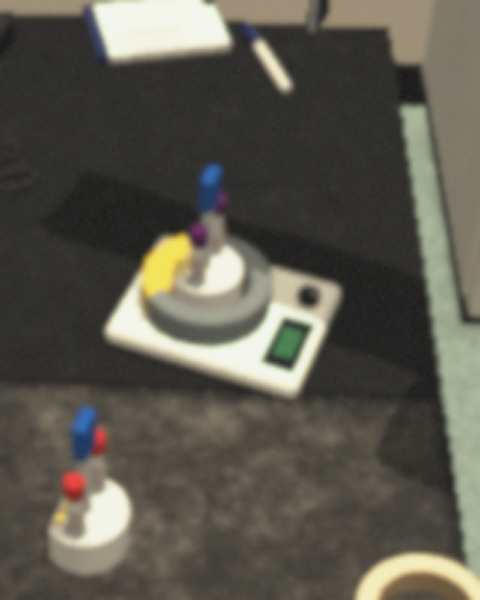

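All three views show the carrier upright in the well, flat to flat. The red carrier has not moved, and the gripper is clear. Handing in.

```bash
python3 -c "
from workcell import env
print(env.hand_in())"
```

```text
the job is handed in; nothing more can be done
None
```

The purple-capped carrier is in the mixer well, standing upright on the well floor with its flat facing the yellow flat. I handed the job in at about 11.3 s of the 35 s allowed.

- **Grasp and placing:** I took the carrier by its blue grip at 50 N, turned it about 10° to match the mixer, and lowered it. It touched down at a tool height of 0.1337 m, where the well floor predicted 0.1336 m. A small extra push raised the force to 9.7 N with no further drop, so it was fully down before I let go.
- **Last checks:** After release and retreat, all three cameras showed the carrier upright in the well, flat to flat. The wrist force was about zero, the gripper was well clear, and the red-capped carrier was standing where it had been.
- **Disagreements:** The first two-camera estimates were about 5 mm off the later wrist-camera ones in the y direction, and I used the wrist-camera values. At touchdown the tool was about 1.6 mm from the measured well centre, within the 5 mm clearance. No check failed.

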